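# Move the honed carving tools to the bench rack in their working order

## Task

The four carving tools in the honing rack are sharp and laid out in the order in which I shall use them. Move them all to the empty bench rack, one to a notch, in the same order from left to right, each lying level and home as it does now: handle in the front notch towards you, shank in the notch behind it, blade pointing away. Do not shift or tip the little carved jug that stands between the racks.

Things in the scene. Friction and masses are not known exactly. Their poses are not given: they have to be found in the camera images.
- fishtail: Fishtail gouge: blade flares to a 36 mm wide fan, the widest of the four; 212 mm long, 0.12 kg. Octagonal dark wooden handle 26 mm across flats, brass ferrule, 8 mm steel shank. Origin: on its axis at the grip, 25 mm behind the handle's front end; handle runs 82 mm back from it, tip is 130 mm ahead. x: along the tool to the blade, z: up
- skew: Skew chisel: flat blade 22 mm wide with a slanting end; 212 mm long, 0.12 kg. Octagonal dark wooden handle 26 mm across flats, brass ferrule, 8 mm steel shank. Origin: on its axis at the grip, 25 mm behind the handle's front end; handle runs 74 mm back from it, tip is 138 mm ahead. x: along the tool to the blade, z: up
- spoon: Spoon gouge: shank bent down (to 14 mm below the axis) into a 25 mm wide round-ended scoop; 229 mm long, 0.12 kg. Octagonal dark wooden handle 26 mm across flats, brass ferrule, 8 mm steel shank. Origin: on its axis at the grip, 25 mm behind the handle's front end; handle runs 86 mm back from it, tip is 143 mm ahead. x: along the tool to the blade, z: up
- vtool: V parting tool, the shortest: straight narrow blade 11 mm wide, V in section; 178 mm long, 0.12 kg. Octagonal dark wooden handle 26 mm across flats, brass ferrule, 8 mm steel shank. Origin: on its axis at the grip, 25 mm behind the handle's front end; handle runs 66 mm back from it, tip is 112 mm ahead. x: along the tool to the blade, z: up
- cradle_fishtail: Fixed pale wooden cradle, 156 x 58 mm, that holds the fishtail gouge at the start; one of four side by side, 64 mm apart, on a plywood board 12 mm thick: the honing rack. Origin: on its underside, 40 mm below its tool's origin; x: as the blades point, y: left. Front rail (x -60 to -44 mm): 38 mm notch for the handle, cheeks 48 mm high. Rear rail (58 to 74): 26 mm notch, 56 high
- cradle_skew: The same kind of cradle in the honing rack, holding the skew chisel at the start; fixed, so it still shows the old order later. Origin and axes as for the first cradle
- cradle_spoon: The same kind of cradle in the honing rack, holding the spoon gouge at the start; fixed, so it still shows the old order later. Origin and axes as for the first cradle
- cradle_vtool: The same kind of cradle in the honing rack, holding the V parting tool at the start; fixed, so it still shows the old order later. Origin and axes as for the first cradle
- bench_rack: Empty one-piece pale wooden rack, fixed, 164 x 264 mm. Origin: underside centre; x: away from the robot, y: left. Notches at y = 96, 32, -32, -96 mm. Base 8 mm thick; front rail x -60 to -44 mm: 40 mm notches, floor z 27, teeth to 48; rear rail x 58 to 74: 28 mm notches, floor 36, teeth to 56. A tool is home with its origin at x 0, a notch's y, z 40 mm; fingers fit between the rails
- carved_jug: Small carved limewood jug, loose, 82 mm high, 54 mm in diameter, its handle reaching 40 mm from its axis, standing upright on the bench between the racks, towards their far end. Origin: centre of its foot; z up
Not all that is in view belongs to the job. Leave any blue look-alike of the vtool alone.

How it is judged:
At the end, for the whole second after the job is handed in: all four tools lie released and at rest, one in each notch of the bench rack, in their cradles' left-to-right order, blades away: origin within 25 mm of rack x = 0, 13 mm of a notch's middle line, 5 mm of 40 mm up; axis within 0.2 rad of the rack's x and 0.08 rad of level (x of fishtail in the frame of bench_rack between -0.025 and 0.025 m and z of fishtail in the frame of bench_rack between 0.035 and 0.045 m and (y of fishtail in the frame of bench_rack between -0.109 and -0.083 m or y of fishtail in the frame of bench_rack between -0.045 and -0.019 m or y of fishtail in the frame of bench_rack between 0.019 and 0.045 m or y of fishtail in the frame of bench_rack between 0.083 and 0.109 m) and angle between the x axis of each of fishtail, skew, spoon, vtool and the x axis of bench_rack, either way round below 0.2 rad and angle between fishtail's own x axis and vertical between 1.49 and 1.65 rad and linear speed of each of fishtail, skew, spoon, vtool below 0.02 m/s and angular speed of each of fishtail, skew, spoon, vtool below 0.2 rad/s and x of skew in the frame of bench_rack between -0.025 and 0.025 m and z of skew in the frame of bench_rack between 0.035 and 0.045 m and (y of skew in the frame of bench_rack between -0.109 and -0.083 m or y of skew in the frame of bench_rack between -0.045 and -0.019 m or y of skew in the frame of bench_rack between 0.019 and 0.045 m or y of skew in the frame of bench_rack between 0.083 and 0.109 m) and angle between skew's own x axis and vertical between 1.49 and 1.65 rad and x of spoon in the frame of bench_rack between -0.025 and 0.025 m and z of spoon in the frame of bench_rack between 0.035 and 0.045 m and (y of spoon in the frame of bench_rack between -0.109 and -0.083 m or y of spoon in the frame of bench_rack between -0.045 and -0.019 m or y of spoon in the frame of bench_rack between 0.019 and 0.045 m or y of spoon in the frame of bench_rack between 0.083 and 0.109 m) and angle between spoon's own x axis and vertical between 1.49 and 1.65 rad and x of vtool in the frame of bench_rack between -0.025 and 0.025 m and z of vtool in the frame of bench_rack between 0.035 and 0.045 m and (y of vtool in the frame of bench_rack between -0.109 and -0.083 m or y of vtool in the frame of bench_rack between -0.045 and -0.019 m or y of vtool in the frame of bench_rack between 0.019 and 0.045 m or y of vtool in the frame of bench_rack between 0.083 and 0.109 m) and angle between vtool's own x axis and vertical between 1.49 and 1.65 rad and ((y of cradle_skew in the frame of cradle_fishtail above 0 m and y of skew in the frame of fishtail above 0.03 m) or (y of cradle_skew in the frame of cradle_fishtail below 0 m and y of skew in the frame of fishtail below -0.03 m)) and ((y of cradle_spoon in the frame of cradle_fishtail above 0 m and y of spoon in the frame of fishtail above 0.03 m) or (y of cradle_spoon in the frame of cradle_fishtail below 0 m and y of spoon in the frame of fishtail below -0.03 m)) and ((y of cradle_vtool in the frame of cradle_fishtail above 0 m and y of vtool in the frame of fishtail above 0.03 m) or (y of cradle_vtool in the frame of cradle_fishtail below 0 m and y of vtool in the frame of fishtail below -0.03 m)) and ((y of cradle_spoon in the frame of cradle_skew above 0 m and y of spoon in the frame of skew above 0.03 m) or (y of cradle_spoon in the frame of cradle_skew below 0 m and y of spoon in the frame of skew below -0.03 m)) and ((y of cradle_vtool in the frame of cradle_skew above 0 m and y of vtool in the frame of skew above 0.03 m) or (y of cradle_vtool in the frame of cradle_skew below 0 m and y of vtool in the frame of skew below -0.03 m)) and ((y of cradle_vtool in the frame of cradle_spoon above 0 m and y of vtool in the frame of spoon above 0.03 m) or (y of cradle_vtool in the frame of cradle_spoon below 0 m and y of vtool in the frame of spoon below -0.03 m))); the robot touches nothing.
It fails at once if the carved jug is shifted by more than 20 mm or tipped by more than 0.3 rad (distance of carved_jug from where it was at the start of the episode above 0.02 m or angle between carved_jug's own z axis and vertical above 0.3 rad).
It also fails if it takes over 106 s, if anything falls off the work surface, if the arm or the gripper's body presses on something with over 40 N, if the wrist force passes 120 N, or if a joint passes its speed limit or range.

## Robot

A 7-joint arm with a two-finger parallel gripper is mounted at the origin on the work surface. World frame = base frame: x ahead of the robot, y to its left, z up, the work surface at z = 0. Lengths are in m, angles in rad, forces in N, time in s.
With the tool pointing down it reaches from about 0.4 to 0.9 m from the base axis. Payload 5.6 kg.
Tool frame: the origin (TCP) lies midway between the tips of the shut fingers; the grasp point (between the pads) lies 19 mm behind it; z points along the fingers, y is the line along which they close (so a half turn about z gives the same grasp; the last joint's range is limited). The gripper opens to 92 mm and grips with 3 to 60 N. Pads are 20 mm wide; open, the fingers measure 128 mm over their backs; the gripper's body (75 mm by 189 mm) begins 69 mm behind the grasp point.
Start: joints at [-1.17, 0.468, -0.012, 1.603, 0.006, 1.071, -0.056], TCP at [0.279, 0.587, 0.215] pointing down, gripper open.
Joint ranges: [-2.53, 2.53], [-0.31, 2.02], [-1.57, 1.55], [0.28, 2.44], [-1.29, 4.43], [0.15, 1.84], [-2.92, 2.92]. Speed limits (rad/s): [2.57, 2.57, 3.14, 3.14, 3.14, 3.14, 3.14].

## Interface

Orientations are given as a 3x3 rotation matrix whose columns are the frame's x, y, z axes.
In Python, from station import env, effector, solver, viewer, workorder, search_frame, tip_of gives the robot as it stands. Calls block until the motion is done:
- env.reach(position, orientation): joint-space move of the TCP to a pose.
- env.movel(position, frame=None, rate=0.15): straight line of the TCP; frame=None keeps the orientation; rate is the mean speed in m/s.
- env.goto_joints(angles): joint-space move.
- effector.release() and effector.grasp(squeeze=None): open the fingers fully, or close them until they stop; squeeze is the grip in N (None keeps the last).
- env.pause(seconds).
- solver.inverse_kinematics(position, orientation): joint angles nearest the present ones, or None.
- env.sense(): the state.
- viewer.read_camera(name): name is "side" or "top" or "wrist"; returns (picture, depth): 420x560x3 uint8, red, green, blue; 420x560 float32, m along the optical axis (not along the pixel's ray), 0 where there is no reading.
- viewer.camera_info(name): a dict with "intrinsics" (3x3 intrinsics, pixels), "eye" and "rotation" of the camera in the world; the wrist camera has in their place "T_tool_cam" (4x4, takes a point from camera to tool coordinates, whose origin is the TCP and whose axes are the flange's). Camera axes: x right, y up, looking along -z (the intrinsics and any distortion apply to the point x, -y, -z); pixel columns grow to the right and rows downward; lengths in m; the calibration is good to about 2 mm. A picture is of the moment at which its call begins: read the wrist's pose just before it. camera_info takes no time and is no camera call.
A pose or a line that the arm cannot do raises env.PlanningError and nothing moves.
- workorder.finish_job(): hands the job in; it is judged then, once.
Trained networks look in the newest picture that a camera, given by its name, has taken for a name from the list of things; names that differ only in an ending like _2 or _b are one class to them, and where a whole thing is asked for, a point or a joint stands for the part that bears it (a point fixed in the world has none). Each returns a list of dicts, best first, with "score" (0 to 1); they miss things now and then, are a little off and sometimes report something else, mostly with a low value. They report only what shows in the picture. A call takes as long as a camera call. They do not tell look-alikes from the thing itself.
- search_frame(camera, name): "at" ([x, y, z] in m, in world coordinates, good to about 4 mm: the middle of the surface that is visible of it).
- tip_of(camera, name): "at" ([x, y, z] in m, in world coordinates, good to about 4 mm: a listed point, or the origin of a listed thing).
The state is a dict: "t": time; "joint_positions": joint angles; "joint_velocities": joint speeds; "tau": joint torques, N m; "ee_pos": TCP position; "tcp_rot": TCP orientation; "wrist_force": force on the tool from outside, world axes, zero at the start; "moment": the same for the moment, N m; "gripper_width": finger opening in m; "grasp_force": force on a finger pad.
Only numpy, scipy, OpenCV 4.12 (cv2) and the standard library are available. Lean on these libraries where they do the work, as an engineer would, in place of code of your own. Each camera call takes 0.05 s, during which the arm holds its last target. There are 200 camera calls.

## Working session

There is one attempt and no reset: what is moved stays moved. The work goes in short steps, each a Python script; the robot and the scene stay as the last script left them, time stands still between calls to the robot, and variables do not carry over. Pictures are saved under pics/ and viewed, at most 14 in all, crops included, and the job is handed in when it is done.

```bash
ls; mkdir -p pics
python3 - <<'E'
from station import env,viewer,search_frame,tip_of
import cv2,numpy as np
for c in ["top","side"]:
    p,d=viewer.read_camera(c); cv2.imwrite(f"pics/{c}0.png",p[:,:,::-1]); np.save(f"pics/{c}0d.npy",d)
    i=viewer.camera_info(c); print(c,i)
    for n in ["fishtail","skew","spoon","vtool","cradle_fishtail","cradle_skew","cradle_spoon","cradle_vtool","bench_rack","carved_jug"]:
        print(n,[(np.round(r["at"],3).tolist(),round(r["score"],2)) for r in tip_of(c,n)][:4])
print(env.sense()["t"],env.sense()["tcp_rot"])
E
```

```text
pics
top {'intrinsics': array([[439.23248161,   0.        , 272.0590996 ],
       [  0.        , 439.23248161, 214.52235668],
       [  0.        ,   0.        ,   1.        ]]), 'eye': array([ 0.3824225 , -0.01661417,  1.19485158]), 'rotation': array([[ 0.01686685,  0.99804503, -0.06017988],
       [-0.99982002,  0.01631282, -0.00968572],
       [-0.00868508,  0.06033242,  0.99814056]])}
fishtail [([0.48, -0.118, 0.049], 0.75)]
skew [([0.468, -0.179, 0.051], 0.98), ([0.446, -0.304, 0.014], 0.29)]
spoon [([0.45, -0.245, 0.053], 0.77)]
vtool [([0.441, -0.307, 0.057], 0.77), ([0.213, -0.288, 0.01], 0.72)]
cradle_fishtail [([0.475, -0.12, 0.01], 0.68)]
cradle_skew [([0.464, -0.176, 0.009], 0.66)]
cradle_spoon [([0.455, -0.243, 0.011], 0.55)]
cradle_vtool [([0.45, -0.303, 0.012], 0.85), ([0.456, -0.242, 0.01], 0.58)]
bench_rack [([0.466, 0.231, -0.001], 0.8)]
carved_jug [([0.645, -0.009, -0.005], 0.94)]
side {'intrinsics': array([[434.75403138,   0.        , 272.29822859],
       [  0.        , 434.75403138, 213.95325619],
       [  0.        ,   0.        ,   1.        ]]), 'eye': array
[... 274 characters left out ...]

skew [([0.47, -0.185, 0.052], 0.86)]
spoon [([0.455, -0.24, 0.052], 0.8)]
vtool [([0.207, -0.283, 0.015], 0.75), ([0.441, -0.301, 0.052], 0.56)]
cradle_fishtail [([0.438, -0.299, 0.051], 0.69), ([0.477, -0.116, 0.014], 0.63)]
cradle_skew [([0.464, -0.182, 0.013], 0.97), ([0.443, -0.305, 0.012], 0.55)]
cradle_spoon [([0.456, -0.246, 0.011], 0.63), ([0.467, 0.23, 0.0], 0.49)]
cradle_vtool [([0.443, -0.304, 0.014], 0.93)]
bench_rack [([0.465, 0.23, 0.001], 0.87), ([0.441, -0.304, 0.012], 0.69)]
carved_jug [([0.642, -0.009, -0.001], 0.66)]
1.1 [[-9.03090261e-01  4.29450789e-01  2.83609071e-05]
 [ 4.29450789e-01  9.03090261e-01 -2.26020670e-06]
 [-2.65831065e-05  1.01384433e-05 -1.00000000e+00]]
```

View pics/top0.png

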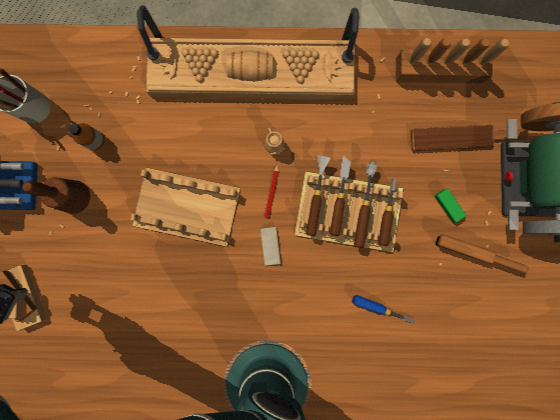

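View pics/side0.png

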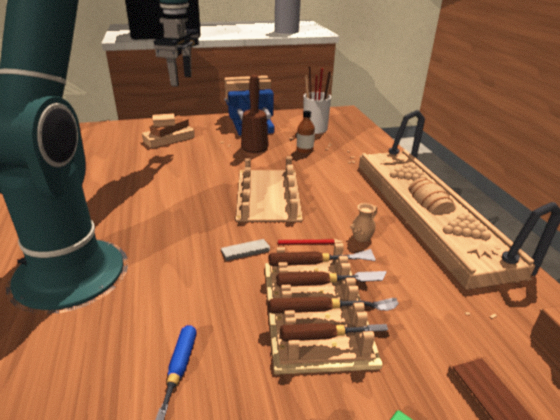

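```bash
cat > h.py <<'E'
import numpy as np,cv2
from station import env,effector,solver,viewer,search_frame,tip_of
def cloud(c,d,R=None,eye=None):
    i=viewer.camera_info(c);K=i["intrinsics"];v,u=np.mgrid[:d.shape[0],:d.shape[1]]
    P=np.stack([(u-K[0,2])/K[0,0]*d,-(v-K[1,2])/K[1,1]*d,-d],-1)
    return P@i["rotation"].T+i["eye"]
def rect(P,m):
    r=cv2.minAreaRect((P[m][:,:2]*1000).astype(np.float32)); return r
def Rdown(yaw): # tool z down, closing axis y perpendicular to yaw direction
    c,s=np.cos(yaw),np.sin(yaw)
    x=np.array([c,s,0]);z=np.array([0,0,-1.]);return np.stack([x,np.cross(z,x),z],1)
E
python3 - <<'E'
from h import *
d=np.load("pics/top0d.npy");P=cloud("top",d);X,Y,Z=P[...,0],P[...,1],P[...,2]
print("table z",np.median(Z[300:330,200:260]))
for n,(x0,x1,y0,y1) in dict(bench=(.36,.6,.09,.37),hone=(.35,.585,-.345,-.075)).items():
    b=(X>x0)&(X<x1)&(Y>y0)&(Y<y1)&(d>0)
    for z0,z1 in[(.004,.02),(.035,.08)]:
        m=b&(Z>z0)&(Z<z1);k=cv2.morphologyEx(m.astype(np.uint8),cv2.MORPH_OPEN,np.ones((3,3))) if z0<.01 else m
        print(n,z0,m.sum(),rect(P,k>0),np.median(Z[m]))
img=cv2.imread("pics/top0.png")
a=cv2.resize(img[145:260,290:410],None,fx=5,fy=5,interpolation=cv2.INTER_CUBIC)
cv2.imwrite("pics/crop1.png",a)
b=cv2.resize(img[160:255,125:250],None,fx=5,fy=5,interpolation=cv2.INTER_CUBIC);cv2.imwrite("pics/crop2.png",b)
# handle: dark pixels
g=img.sum(-1)
for n,c in dict(fishtail=(.478,-.118),skew=(.468,-.18),spoon=(.453,-.243),vtool=(.441,-.304)).items():
    m=(abs(X-c[0])<.12)&(abs(Y-c[1]-0.165*(X-c[0])*-1)<.018)&(Z>.044)&(Z<.085)&(d>0)
    q=P[m];mu=q[:,:2].mean(0);w,V=np.linalg.eigh(np.cov(q[:,:2].T));v=V[:,1]*np.sign(V[0,1])
    s=(q[:,:2]-mu)@v;print(n,len(q),mu.round(4),"yaw",np.arctan2(v[1],v[0]).round(3),"tail",(mu+v*s.min()).round(3),"tip",(mu+v*s.max()).round(3),"ztop",np.percentile(q[:,2],[50,95]).round(3))
E
```

```text
table z 0.00039538914363157485
bench 0.004 4721 ((472.4132080078125, 228.21578979492188), (264.33477783203125, 164.76553344726562), 78.52799224853516) 0.008575129249843938
bench 0.035 808 ((474.0716857910156, 227.06878662109375), (254.5878448486328, 133.93638610839844), 78.6379623413086) 0.047257419070967255
hone 0.004 2171 ((466.4139404296875, -212.52479553222656), (268.289794921875, 176.423828125), 81.0657958984375) 0.014981463661823957
hone 0.035 3237 ((482.7074890136719, -214.82162475585938), (251.01678466796875, 218.04254150390625), 81.5523681640625) 0.06045000241661502
fishtail 673 [ 0.4894 -0.1202] yaw -0.161 tail [ 0.399 -0.105] tip [ 0.599 -0.138] ztop [0.061 0.068]
skew 665 [ 0.4879 -0.1815] yaw -0.163 tail [ 0.4   -0.167] tip [ 0.589 -0.198] ztop [0.06  0.068]
spoon 644 [ 0.4521 -0.2433] yaw -0.175 tail [ 0.37  -0.229] tip [ 0.573 -0.265] ztop [0.061 0.068]
vtool 594 [ 0.452  -0.3049] yaw -0.186 tail [ 0.377 -0.291] tip [ 0.55  -0.323] ztop [0.061 0.068]
```

View pics/crop1.png

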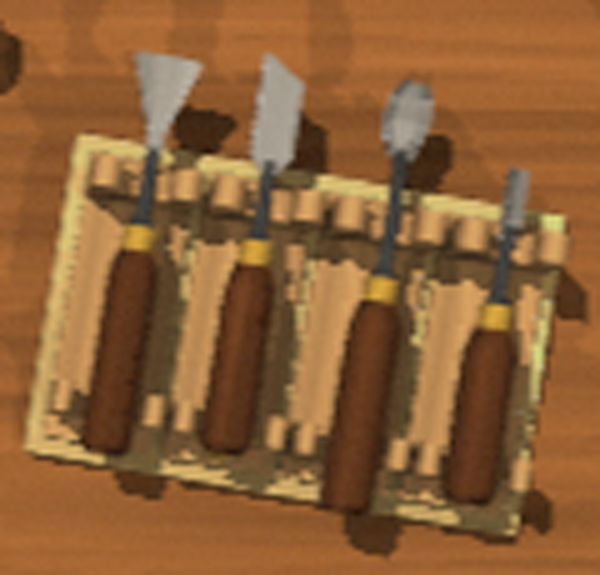

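View pics/crop2.png

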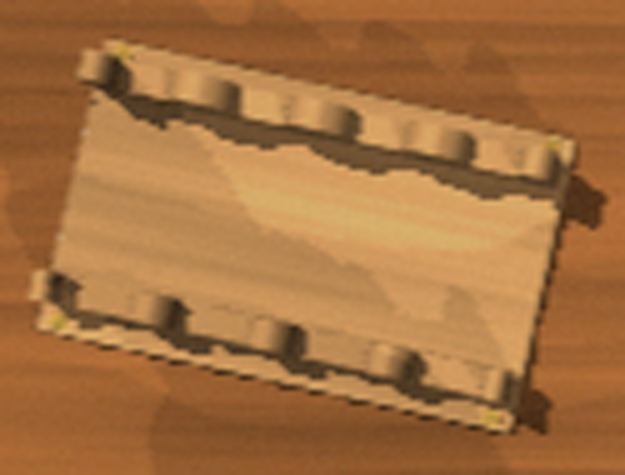

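```bash
cat >> h.py <<'E'
from scipy.spatial.transform import Rotation as Ro
TOOLS=dict(fishtail=(.479,-.118),skew=(.4695,-.1805),spoon=(.4545,-.243),vtool=(.4415,-.3035))
HY=-.166; RY=-.199; RC=np.array([.469,.229])
NOTCH=dict(fishtail=.096,skew=.032,spoon=-.032,vtool=-.096)
PHI=np.radians(21)
def hand(yaw,a,flip):
    ax=np.array([np.cos(yaw),np.sin(yaw),0])
    return Ro.from_rotvec(ax*a).as_matrix()@Rdown(yaw+np.pi*flip)
def left(yaw): return np.array([-np.sin(yaw),np.cos(yaw)])
def tcp(xy,z,R,t=.005): return np.r_[xy,z]+t*R[:,2]
def home(n,dx=0): return RC+left(RY)*NOTCH[n]+dx*np.array([np.cos(RY),np.sin(RY)])
E
python3 - <<'E'
from h import *
for f in (0,1):
  for n in TOOLS:
    for xy,z0,yaw,a in ((TOOLS[n],.052,HY,-PHI),(home(n),.04,RY,PHI),(home(n),.04,RY,0)):
      for z in (z0,.2):
        R=hand(yaw,a,f);q=solver.inverse_kinematics(tcp(xy,z,R),R);print(f,n,z,None if q is None else np.round(q,2))
E
```

```text
0 fishtail 0.052 [-0.61  0.6   0.69  2.13 -0.02  0.59 -1.72]
0 fishtail 0.2 [-0.75  0.33  0.83  2.05  0.16  0.91 -1.78]
0 fishtail 0.04 [-0.72  0.56  0.29  2.08 -1.04  0.51 -1.34]
0 fishtail 0.2 [-0.91  0.3   0.5   2.01 -0.66  0.75 -1.75]
0 fishtail 0.04 [-1.08  0.66  0.58  1.91 -0.53  0.73 -1.96]
0 fishtail 0.2 [-1.15  0.43  0.66  1.82 -0.31  1.   -2.14]
0 skew 0.052 [-0.49  0.6   0.7   2.14 -0.01  0.54 -1.61]
0 skew 0.2 [-0.67  0.33  0.89  2.06  0.14  0.86 -1.64]
0 skew 0.04 [-0.62  0.52  0.29  2.16 -1.07  0.51 -1.19]
0 skew 0.2 [-0.82  0.23  0.5   2.08 -0.64  0.76 -1.66]
0 skew 0.04 [-1.01  0.6   0.57  2.01 -0.52  0.67 -1.87]
0 skew 0.2 [-1.1   0.35  0.66  1.92 -0.26  0.96 -2.09]
0 spoon 0.052 [-0.37  0.6   0.72  2.14 -0.03  0.49 -1.47]
0 spoon 0.2 [-0.61  0.35  0.98  2.07  0.1   0.81 -1.47]
0 spoon 0.04 [-0.52  0.49  0.31  2.23 -1.09  0.54 -1.05]
0 spoon 0.2 [-0.73  0.18  0.52  2.15 -0.62  0.78 -1.55]
0 spoon 0.04 [-0.93  0.55  0.57  2.11 -0.51  0.62 -1.77]
0 spoon 0.2 [-1.03  0.27  0.67  2.01 -0.21  0.93 -2.03]
0 vtool 0.052 [-0.21  0.6   0.67  2.13  0.    0.45 -1.39]
0 vtool 0.
[... 936 characters left out ...]
06  1.89 -0.02  0.94  0.83]
1 spoon 0.052 [-0.11  0.52  0.38  2.13  0.37  0.53  1.3 ]
1 spoon 0.2 [-0.28  0.27  0.56  2.05  0.3   0.85  1.47]
1 spoon 0.04 [ 0.    0.5  -0.31  2.19 -0.55  0.35  1.62]
1 spoon 0.2 [-0.53  0.18  0.3   2.13 -0.57  0.76  1.54]
1 spoon 0.04 [-0.52  0.5   0.06  2.08 -0.05  0.57  0.95]
1 spoon 0.2 [-0.57  0.24  0.12  1.98 -0.03  0.92  0.94]
1 vtool 0.052 [0.03 0.53 0.35 2.11 0.4  0.5  1.4 ]
1 vtool 0.2 [-0.2   0.29  0.61  2.04  0.27  0.8   1.61]
1 vtool 0.04 [ 0.1   0.48 -0.26  2.24 -0.64  0.39  1.83]
1 vtool 0.2 [-0.55  0.14  0.46  2.18 -0.59  0.81  1.69]
1 vtool 0.04 [-0.45  0.46  0.11  2.16 -0.09  0.53  1.1 ]
1 vtool 0.2 [-0.54  0.18  0.2   2.06 -0.05  0.9   1.06]
```

```bash
cat >> h.py <<'E'
def wcloud():
    s=env.sense();p,d=viewer.read_camera("wrist");i=viewer.camera_info("wrist");K=i["intrinsics"];T=i["T_tool_cam"]
    v,u=np.mgrid[:420,:560]
    P=np.stack([(u-K[0,2])/K[0,0]*d,-(v-K[1,2])/K[1,1]*d,-d],-1)
    P=P@T[:3,:3].T+T[:3,3]
    return p,d,P@np.array(s["tcp_rot"]).T+s["ee_pos"]
E
python3 - <<'E'
from h import *
print(viewer.camera_info("wrist")["T_tool_cam"].round(3))
for k,xy,yaw in (("b",RC,RY),("h",(.46,-.212),HY)):
    R=hand(yaw,0,1);env.reach(np.r_[np.array(xy)-[.03,0],.3],R)
    p,d,P=wcloud();cv2.imwrite(f"pics/w{k}.png",p[:,:,::-1]);np.savez(f"pics/w{k}.npz",P=P,d=d)
    X,Y,Z=P[...,0],P[...,1],P[...,2];print(k,env.sense()["t"],P[d>0].min(0),P[d>0].max(0))
    t=tip_of("wrist","bench_rack") if k=="b" else sum([tip_of("wrist",n)[:1] for n in TOOLS],[])
    print([(np.round(r["at"],4).tolist(),round(r["score"],2)) for r in t])
    if k=="b":
        b=(X>.34)&(X<.62)&(Y>.07)&(Y<.39)&(d>0)
        for z0,z1 in[(.004,.02),(.042,.065)]:
            m=b&(Z>z0)&(Z<z1);print(z0,m.sum(),rect(P,m))
    else:
      for n,c in TOOLS.items():
        m=(abs(X-c[0]+.02)<.04)&(abs(Y-c[1]-(X-c[0])*-.166)<.02)&(Z>.046)&(Z<.08)&(d>0)
        q=P[m];r=rect(P,m);w,V=np.linalg.eigh(np.cov(q[:,:2].T));v=V[:,1]*np.sign(V[0,1])
        print(n,r,np.arctan2(v[1],v[0]).round(3),np.percentile(q[:,2],[50,95]).round(4))
E
```

```text
[[-0.     0.964  0.265  0.073]
 [ 1.     0.    -0.    -0.001]
 [-0.     0.265 -0.964 -0.17 ]
 [ 0.     0.     0.     1.   ]]
b 2.6417 [ 0.15291365 -0.20742505 -0.00378093] [0.88444212 0.63531043 0.42459025]
[([0.4653, 0.2255, -0.0003], 0.76)]
0.004 15055 ((459.62322998046875, 229.14291381835938), (264.5611572265625, 188.1948699951172), 78.67597198486328)
0.042 2049 ((474.0276794433594, 226.39500427246094), (255.51797485351562, 134.29637145996094), 78.64008331298828)
h 4.3583 [ 0.15520438 -0.65063277 -0.00384708] [0.83361258 0.20339325 0.42513598]
[([0.478, -0.1207, 0.0497], 0.96), ([0.4735, -0.179, 0.0544], 0.77), ([0.4542, -0.243, 0.0511], 0.77), ([0.4398, -0.3024, 0.0528], 0.92)]
fishtail ((458.73779296875, -112.7745361328125), (36.24323272705078, 85.19448852539062), 80.95405578613281) -0.232 [0.0634 0.0661]
skew ((449.0045166015625, -174.0297088623047), (33.39845275878906, 84.5765380859375), 81.41447448730469) -0.211 [0.0637 0.0662]
spoon ((434.9871826171875, -238.14219665527344), (36.2522087097168, 83.50015258789062), 80.76568603515625) -0.222 [0.0637 0.0662]
vtool ((421.9577941894531, -298.8975524902344), (35.483917236328125, 84.30168151855469), 79.94000244140625) -0.202 [0.0634 0.0662]
```

View pics/wh.png

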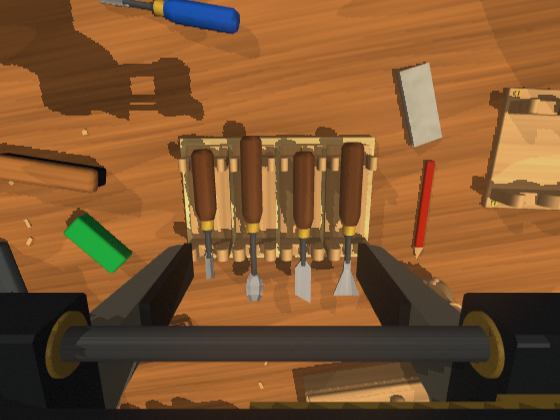

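View pics/wb.png

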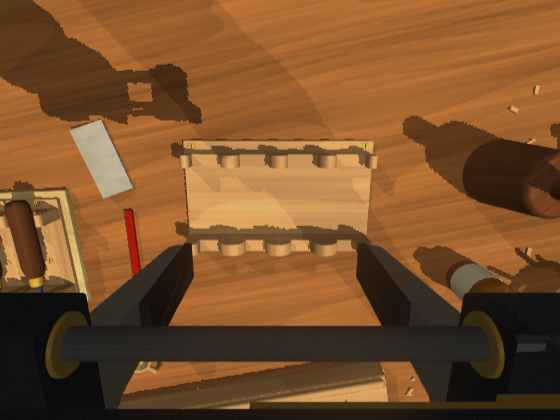

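Run:
```python
from h import *
z=np.load("pics/wh.npz");P=z["P"];d=z["d"];img=cv2.imread("pics/wh.png");X,Y,Z=P[...,0],P[...,1],P[...,2]
h=cv2.cvtColor(img,cv2.COLOR_BGR2HSV)
m0=(h[...,2]<130)&(Z>.05)&(Z<.072)&(d>0)
L={'fishtail':.082,'skew':.074,'spoon':.086,'vtool':.066}
for n,c in TOOLS.items():
    m=m0&(abs(X-c[0]+.03)<.07)&(abs(Y-c[1]-(X-c[0])*-.166)<.02)
    k=cv2.morphologyEx(m.astype(np.uint8),cv2.MORPH_OPEN,np.ones((7,7)))>0
    r=cv2.minAreaRect((P[k][:,:2]*1000).astype(np.float32));(w,hh)=r[1]
    q=P[k][:,:2];V=np.linalg.eigh(np.cov(q.T))[1][:,1];V*=np.sign(V[0]);c0=np.array(r[0])/1000
    o=c0+V*(max(w,hh)/2000-.025)
    print(n,k.sum(),np.round(r[0],1),np.round(r[1],1),"yaw",np.arctan2(V[1],V[0]).round(3),"origin",o.round(4),"len expect",L[n]*1000+25)
```

```text
fishtail 1683 [ 450.3 -116.3] [ 26.2 105.7] yaw -0.146 origin [ 0.4779 -0.1203] len expect 107.0
skew 1323 [ 448.6 -177.2] [25.4 99.3] yaw -0.189 origin [ 0.4728 -0.1819] len expect 99.0
spoon 1745 [ 424.  -241.5] [ 26.2 110.2] yaw -0.162 origin [ 0.4537 -0.2463] len expect 111.0
vtool 1451 [ 420.6 -302.9] [26.4 90.4] yaw -0.156 origin [ 0.4405 -0.306 ] len expect 91.0
```

```bash
cat >> h.py <<'E'
RC=np.array([.4675,.228])
TOOLS=dict(fishtail=(.478,-.1203,-.146),skew=(.4715,-.1815,-.185),spoon=(.4538,-.2455,-.162),vtool=(.4405,-.305,-.156))
def st(m=""):
    s=env.sense();print(m,"t %.1f"%s["t"],"w %.4f"%s["gripper_width"],"gf %.1f"%s["grasp_force"],np.round(s["wrist_force"],1),np.round(s["ee_pos"],4));return s
def pick(n,sh=.002,sq=35):
    x,y,yaw=TOOLS[n];xy=np.array([x,y])+left(yaw)*sh;R=hand(yaw,-PHI,1)
    env.reach(tcp(xy,.15,R),R);env.movel(tcp(xy,.085,R),rate=.2);env.movel(tcp(xy,.052,R),rate=.08);st("down")
    effector.grasp(sq);st("closed")
    env.movel(tcp(xy,.19,R),rate=.15);st("lifted")
def save(c,f,box=None,k=1):
    p,d=viewer.read_camera(c)
    if box: p=p[box[1]:box[3],box[0]:box[2]]
    cv2.imwrite(f"pics/{f}.png",cv2.resize(p[:,:,::-1],None,fx=k,fy=k))
E
python3 - <<'E'
from h import *
pick("fishtail");save("side","s1",(190,60,470,270),2.8);save("wrist","w1")
E
```

```text
down t 6.4 w 0.0917 gf 0.0 [-0.6  0.7  0.6] [ 0.4782 -0.1202  0.0475]
closed t 7.4 w 0.0262 gf 35.0 [-0.9  0.   0.4] [ 0.478  -0.1202  0.0474]
lifted t 8.5 w 0.0258 gf 35.0 [ 0.4 -0.1 -1.6] [ 0.4774 -0.12    0.1846]
```

View pics/w1.png

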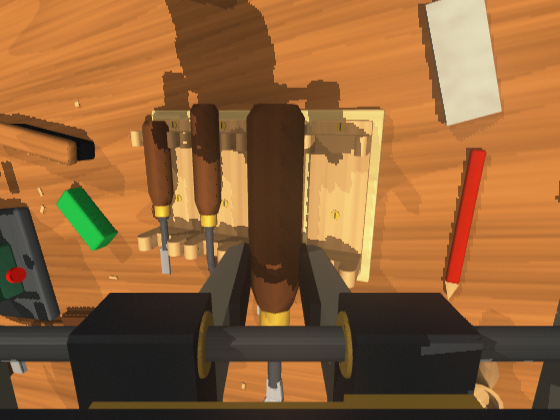

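View pics/s1.png

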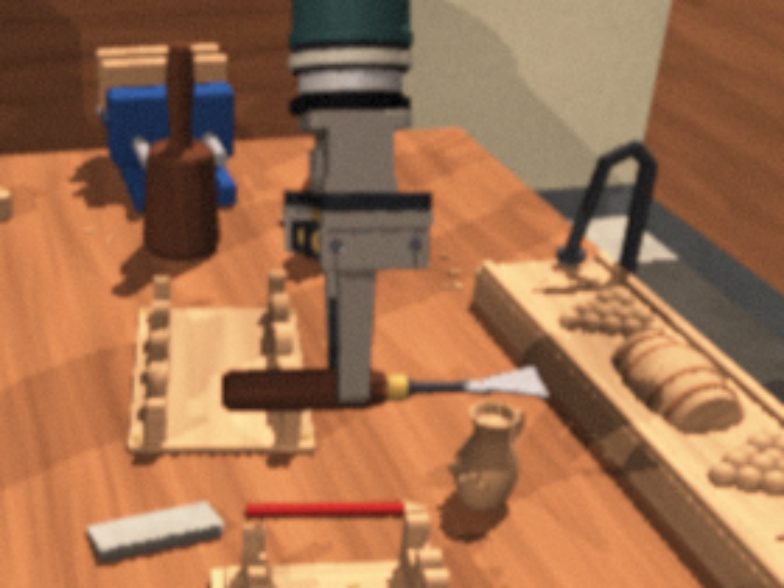

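```bash
cat >> h.py <<'E'
def place(n,a,z=.0415,sh=0):
    xy=home(n)+left(RY)*sh;R=hand(RY,a,1)
    env.reach(tcp(xy,.15,R),R);env.movel(tcp(xy,.075,R),rate=.2);st("above")
    env.movel(tcp(xy,z,R),rate=.05);st("down")
    effector.release();st("open")
    env.movel(tcp(xy,.16,R),rate=.2)
def where(names):
    for c in ("top","side"):
        viewer.read_camera(c)
        for n in names:
            for r in tip_of(c,n)[:2]:
                v=np.array(r["at"]);e=v[:2]-RC
                print(c,n,round(r["score"],2),"rack x %.4f y %.4f z %.4f"%(e@[np.cos(RY),np.sin(RY)],e@left(RY),v[2]))
E
python3 - <<'E'
from h import *
place("fishtail",0);where(["fishtail"])
save("top","t2",(120,150,260,260),5)
p,d,P=wcloud();cv2.imwrite("pics/w2.png",p[:,:,::-1]);st()
E
```

```text
above t 10.7 w 0.0258 gf 35.0 [ 0.6 -0.4  0.3] [0.4872 0.3216 0.0704]
down t 11.5 w 0.0257 gf 35.0 [ 0.7  0.4 -1.2] [0.4866 0.3221 0.0365]
open t 12.6 w 0.0917 gf 0.0 [-0.2 -0.1  0.4] [0.4865 0.3221 0.0365]
top fishtail 0.61 rack x -0.0015 y 0.1009 z 0.0399
side fishtail 0.85 rack x -0.0010 y 0.0997 z 0.0410
 t 13.6 w 0.0918 gf 0.0 [ 1.2  0.8 -0.3] [0.4861 0.3218 0.1539]
```

View pics/t2.png

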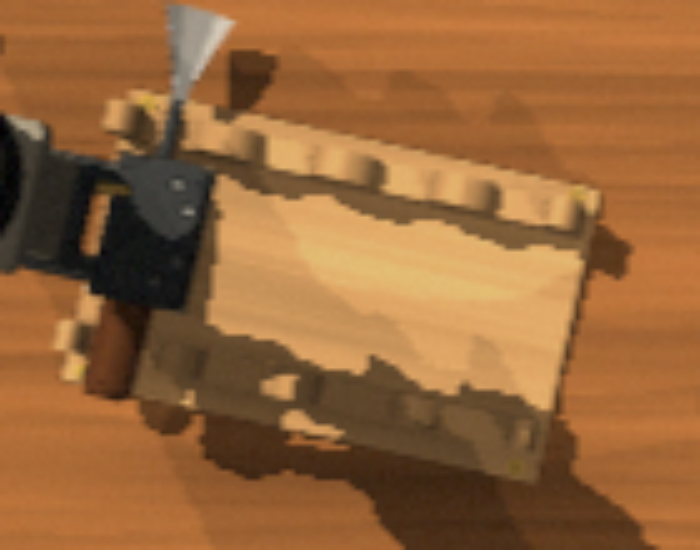

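Run:
```python
from h import *
pick("skew");place("skew",PHI,.0425)
x,y,yaw=TOOLS["spoon"];R=hand(yaw,-PHI,1);env.reach(tcp((x,y),.15,R),R)
where(["fishtail","skew"]);save("top","t3",(120,150,260,260),5);st()
```

```text
down t 16.4 w 0.0922 gf 0.0 [-0.1  0.4 -0.8] [ 0.4717 -0.1814  0.0475]
closed t 17.5 w 0.0260 gf 34.9 [-0.   0.3  0.1] [ 0.4715 -0.1813  0.0474]
lifted t 18.5 w 0.0259 gf 34.9 [ 0.3  0.1 -1. ] [ 0.4709 -0.1811  0.1846]
above t 20.6 w 0.0261 gf 34.9 [ 0.7 -0.2 -0.8] [0.4747 0.2607 0.0705]
down t 21.4 w 0.0259 gf 34.9 [ 0.   0.8 -1.1] [0.4743 0.261  0.0378]
open t 22.5 w 0.0922 gf 0.0 [-0.2 -0.   0.1] [0.4742 0.2611 0.0378]
top fishtail 0.93 rack x -0.0038 y 0.1012 z 0.0347
top skew 0.79 rack x -0.0052 y 0.0268 z 0.0371
side fishtail 0.61 rack x -0.0015 y 0.0991 z 0.0427
side skew 0.68 rack x -0.0022 y 0.0287 z 0.0393
side skew 0.2 rack x 0.0824 y -0.4677 z 0.0113
 t 25.4 w 0.0913 gf 0.0 [1.  0.  0.1] [ 0.4536 -0.2471  0.1453]
```

View pics/t3.png

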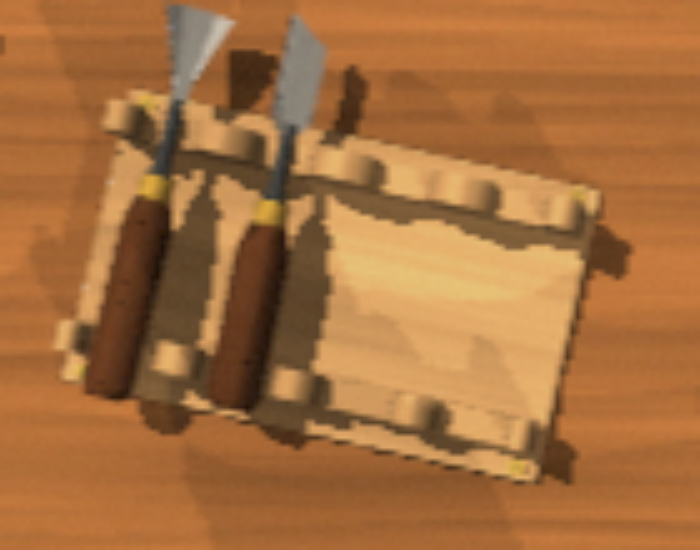

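Run:
```python
from h import *
for n in("spoon","vtool"):
    pick(n);place(n,PHI,.0425,.002)
    env.reach(tcp((.45,-.1),.25,hand(RY,0,1)),hand(RY,0,1)) if n=="vtool" else None
where(list(TOOLS));print(tip_of("side","carved_jug"));save("top","t4",(120,110,300,260),4.3);save("side","s4",(200,130,420,290),3.5);st()
```

```text
down t 26.7 w 0.0916 gf 0.0 [-0.2 -0.3 -0.9] [ 0.4539 -0.2455  0.0475]
closed t 27.7 w 0.0261 gf 35.0 [ 0.2 -0.8  1.2] [ 0.4538 -0.2454  0.0474]
lifted t 28.8 w 0.0258 gf 35.0 [ 0.5  0.9 -1.5] [ 0.4532 -0.245   0.1846]
above t 30.9 w 0.0258 gf 35.0 [ 0.   0.1 -1.4] [0.4624 0.1998 0.0705]
down t 31.7 w 0.0258 gf 35.0 [ 0.2  0.1 -0.6] [0.4621 0.2003 0.0379]
open t 32.7 w 0.0920 gf 0.0 [0.4 0.9 0. ] [0.4619 0.2004 0.0378]
down t 36.3 w 0.0918 gf 0.0 [ 0.5 -0.1 -0.5] [ 0.4406 -0.305   0.0475]
closed t 37.3 w 0.0258 gf 35.0 [-0.4 -0.2  2.6] [ 0.4405 -0.305   0.0475]
lifted t 38.4 w 0.0259 gf 35.0 [ 0.7 -0.1 -1.9] [ 0.44   -0.3044  0.1846]
above t 40.5 w 0.0260 gf 35.0 [ 0.3 -0.9 -0.2] [0.4497 0.137  0.0704]
down t 41.3 w 0.0262 gf 35.0 [ 0.1 -0.2 -2. ] [0.4495 0.1376 0.038 ]
open t 42.3 w 0.0916 gf 0.0 [-0.2 -0.2 -0. ] [0.4493 0.1376 0.0378]
top fishtail 0.62 rack x -0.0013 y 0.0992 z 0.0388
top fishtail 0.2 rack x 0.2204 y -0.1989 z -0.0054
top skew 0.74 rack x -0.0028 y 0.0264 z 0.0399
top spoon 0.62 rack x -0.0057 y -0.0264 z 0.0437
top vtool 0.79 rack x -0.1551 y -0.5554 z 0.0146
top vtool 0.57 rack x 0.0023 y -0.0975 z 0.0453
side fishtail 0.67 rack x -0.0018 y 0.0969 z 0.0419
side skew 0.87 rack x -0.0017 y 0.0273 z 0.0432
side spoon 0.65 rack x -0.0017 y -0.0204 z 0.0420
side spoon 0.57 rack x -0.0059 y -0.0934 z 0.0406
side vtool 0.8 rack x -0.0007 y -0.0903 z 0.0386
side vtool 0.57 rack x -0.1529 y -0.5558 z 0.0148
[{'at': [0.6441, -0.0071, -0.0009], 'score': 0.69}]
 t 44.7 w 0.0917 gf 0.0 [ 0.5  0.4 -0.1] [ 0.45  -0.1    0.245]
```

View pics/t4.png

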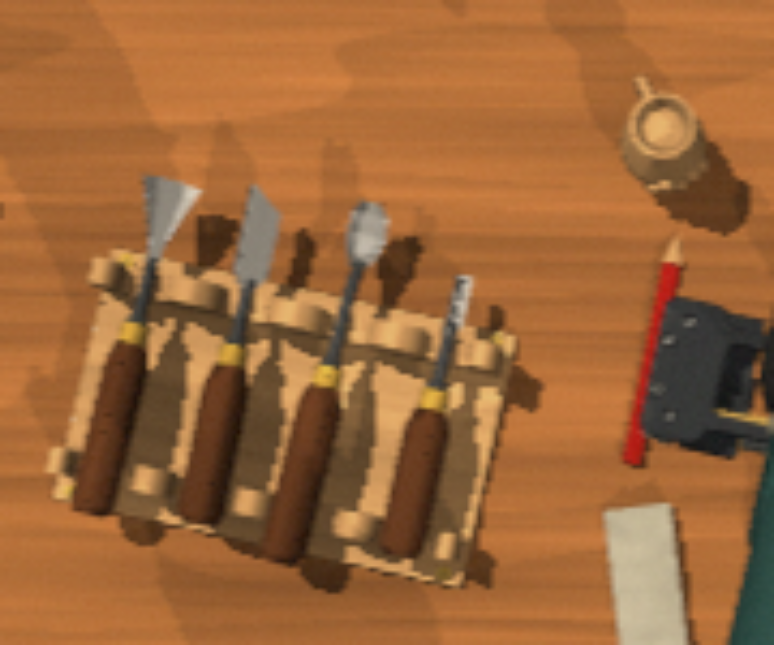

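View pics/s4.png

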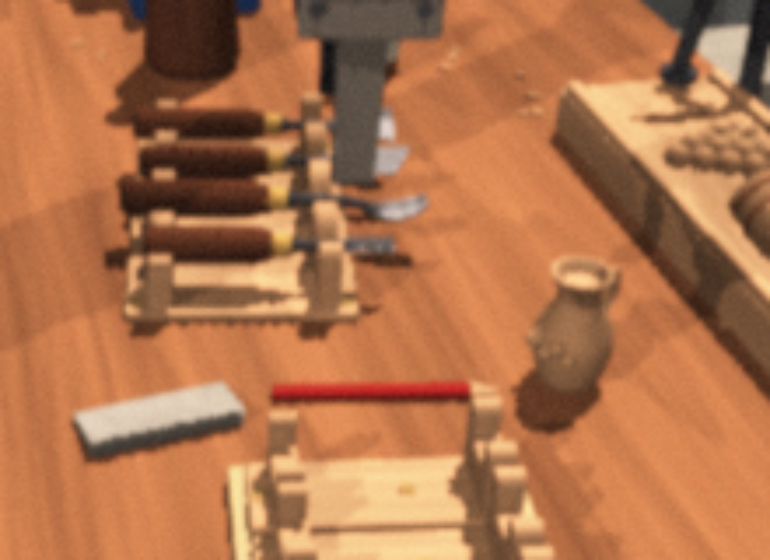

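Run:
```python
from h import *
R=hand(RY,0,1);env.reach(np.r_[RC-[.03,0],.3],R);env.pause(.3);p,d,P=wcloud();st()
img=p[:,:,::-1].copy();h=cv2.cvtColor(img,cv2.COLOR_BGR2HSV)
ex=np.array([np.cos(RY),np.sin(RY)]);E=P[...,:2]-RC;X=E@ex;Y=E@left(RY);Z=P[...,2]
L={'fishtail':.082,'skew':.074,'spoon':.086,'vtool':.066}
for n in TOOLS:
    m=(h[...,2]<130)&(Z>.038)&(Z<.065)&(d>0)&(X>-.12)&(X<.04)&(abs(Y-NOTCH[n])<.025)
    k=cv2.morphologyEx(m.astype(np.uint8),cv2.MORPH_OPEN,np.ones((7,7)))>0
    q=np.c_[X[k],Y[k],Z[k]];V=np.linalg.eigh(np.cov(q[:,:2].T))[1][:,1];V*=np.sign(V[0])
    r=cv2.minAreaRect((q[:,:2]*1000).astype(np.float32));o=np.array(r[0])+V*(max(r[1])/2-25)
    # ridge heights along handle
    zs=[np.percentile(q[abs(q[:,0]-x)<.008][:,2],90).round(4) for x in(-.055,-.03,0,.015)]
    print(n,k.sum(),o.round(1),np.round(r[1],1),"yaw",np.arctan2(V[1],V[0]).round(3),"top z",zs)
```

```text
t 46.3 w 0.0919 gf 0.0 [0.1 0.6 0.3] [0.4377 0.2274 0.3   ]
fishtail 1560 [ 0.7 94.7] [ 28.4 106.2] yaw -0.017 top z [np.float64(0.0549), np.float64(0.0548), np.float64(0.0545), np.float64(0.0541)]
skew 1490 [ 0.4 31.4] [98.  26.5] yaw 0.019 top z [np.float64(0.0544), np.float64(0.0545), np.float64(0.0543), np.float64(0.0537)]
spoon 1390 [  0.1 -28.3] [ 25.7 109.5] yaw -0.083 top z [np.float64(0.054), np.float64(0.0541), np.float64(0.054), np.float64(0.0537)]
vtool 1312 [  0.1 -94.3] [26.  89.8] yaw -0.01 top z [np.float64(0.0544), np.float64(0.0543), np.float64(0.0543), np.float64(0.0539)]
```

All four are within tolerance, level and home. The arm is clear of everything, so I'm handing the job in.

Run:
```python
from station import workorder
print(workorder.finish_job())
```

```text
the job is handed in; nothing more can be done
None
```

All four tools are in the bench rack, left to right fishtail, skew, spoon, vtool, each level and home by my last measurements (within 4 mm of its notch's middle line); the jug shows no movement beyond camera error, and the job was handed in at about 46 s of 106 s, with no verdict returned.

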